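# Lift a biscuit with the dough divider and tip it onto the plate

### The arm

A 6-joint arm with a two-finger parallel gripper is mounted at the origin on the work surface. World frame = base frame: x ahead of the robot, y to its left, z up, the work surface at z = 0. Lengths are in m, angles in degrees, forces in N, time in s.
With the tool pointing down it reaches from about 0.325 to 0.9 m from the base axis. Payload 6.1 kg.
Tool frame: the origin (TCP) lies midway between the tips of the shut fingers; the grasp point (between the pads) lies 19 mm behind it; z points along the fingers, x is the direction in which the jaws open and shut, and the axes are right-handed (so a half turn about z gives the same grasp; the last joint's range is limited). The gripper opens to 87 mm and grips with 3 to 60 N. Pads are 19 mm wide; open, the fingers measure 117 mm over their backs; the gripper's body (75 mm by 190 mm) begins 51 mm behind the grasp point.
Start: joints at [68.52, 12.628, 87.462, -0, 79.91, -7.225], TCP at [0.154, 0.606, 0.223] pointing down, gripper open.
Joint ranges: [-170.65, 170.65], [-52.31, 119.04], [5.05, 147.46], [-71.25, 251.25], [11.57, 151.72], [-153.62, 153.62]. Speed limits (degrees/s): [147.25, 147.25, 172.46, 180, 180, 180].

### API

Orientations are given as a 3x3 rotation matrix whose columns are the frame's x, y, z axes.
In Python, from plant import bot gives the robot as it stands. The module is installed in compiled form; this text tells all that it offers. Calls block until the motion is done:
- bot.movep(position, orientation): joint-space move of the TCP to a pose.
- bot.move_l(position, rotation=None, feed=0.15, until_force=None): straight line of the TCP; rotation=None keeps the orientation; feed is the mean speed in m/s. With until_force (N) it stops when the force on the tool has changed by that much, and returns True; else False.
- bot.move_joints(angles): joint-space move.
- bot.gripper_to(opening, effort=None): finger opening in m; effort is the grip in N (None keeps the last); returns when the fingers have stopped.
- bot.sleep(seconds).
- bot.solve_ik(position, orientation): joint angles nearest the present ones, or None.
- bot.capture(name): name is "scene" or "top" or "wrist"; returns (picture, depth): 384x512x3 uint8, blue, green, red; 384x512 float32, m along the optical axis (not along the pixel's ray), 0 where there is no reading.
- bot.camera_params(name): a dict with "intrinsics" (3x3 intrinsics, pixels), "pose" (4x4, takes a point from camera to world coordinates). Camera axes: x right, y down, z forward; pixel columns grow to the right and rows downward; lengths in m; the calibration is good to about 2 mm. A picture is of the moment at which its call begins: read the wrist's pose just before it. camera_params takes no time and is no camera call; for the wrist camera it gives the pose at the moment of the call.
A pose or a line that the arm cannot do raises bot.MotionError and nothing moves.
- bot.hand_in(): hands the job in, once; it reports no verdict.
Readings, each from a call of its own:
- bot.read_t(): time.
- bot.read_joint_positions(): joint angles.
- bot.read_qvel(): joint speeds.
- bot.read_joint_efforts(): joint torques, N m.
- bot.read_position(): TCP position.
- bot.read_tcp_rot(): TCP orientation.
- bot.read_contact_force(): force on the tool from outside, world axes, zero at the start.
- bot.read_moment(): the same for the moment, N m.
- bot.read_opening(): finger opening in m.
Only numpy, scipy, OpenCV 4.12 (cv2) and the standard library are available. Lean on these libraries where they do the work, as an engineer would, in place of code of your own. Each camera call takes 0.05 s, during which the arm holds its last target.

### The job

Two baked biscuits, one round and one square, lie against the edge of the wooden board. Pick up the steel dough divider by its handle, slide its blade under the round biscuit, lift the biscuit on the blade and tip it gently onto the plate, so that it lies flat and the right way up, about in the middle of the plate. Then lay the divider flat on the bare counter and let go; never touch the round biscuit with the gripper, and leave the square biscuit and the plate where they are.

Things in the scene. Friction and masses are not known exactly. Their poses are not given: they have to be found in the camera images.
- divider_grip (a point): Dough divider flat on the counter, 0.2 kg: slippery steel blade 90 mm wide, 2 mm thick, dark wooden handle bar along its rear. Point: centre of the bar, 36 mm above the blade's underside. Bar 100 mm along x, 24 thick (y), 28 high; below it a steel web 4 mm thick (y). +y points to the blade's straight front edge, 127 mm ahead of this point; z up. Gripped across y from above, it is held rigidly.
- round_biscuit_center (a point): Round hard biscuit, 0.05 kg, 72 mm across, 12 thick, on the counter. Point: its centre, 6 mm above its underside, which is 62 mm across and bevelled up to full width at 5 mm height, so a blade sliding along the counter runs under it. The edge of the fixed wooden board (18 mm thick), 1 mm beyond its rim, stops it when pushed; at the start its +y points squarely at that edge; z up.
- plate_in (a point): Round white plate, 240 mm across, 20 mm high, 0.45 kg, loose, lying on the wooden board (top at z = 0.018). Point: the centre of its flat inner floor (about 145 mm across, 5 mm above its underside); the rim slopes up around it. z up; x and y carry no meaning.
- square_biscuit_center (a point): Square biscuit, 72 x 72 x 12 mm, same bake, on the counter against the same edge of the board, 150 to 190 mm from the round one, on either side. Point: its centre, 6 mm above its underside. A bystander, not to be moved.
Things that resemble listed ones, but are neither listed nor needed, are in the scene too. Of the things that look like the part that bears divider_grip, the largest one is meant.

How it is judged:
By the outcome, as a careful person would: the job done as asked, in the order asked, and still so for the second after the job is handed in, with the robot touching nothing.
It also fails if it takes over 64 s, if anything falls off the work surface, if the arm or the gripper's body presses on something with over 40 N, if the wrist force passes 120 N, or if a joint passes its speed limit or range.

## Working session

There is one attempt and no reset: what is moved stays moved. The work goes in short steps, each a Python script; the robot and the scene stay as the last script left them, time stands still between calls to the robot, and variables do not carry over. Pictures are saved under pics/ and viewed, and the job is handed in when it is done.

```bash
mkdir -p pics; python3 - <<'E'
from plant import bot
import cv2,numpy as np
for n in("scene","top"):
    p,d=bot.capture(n); cv2.imwrite(f"pics/{n}0.png",p); np.savez(f"{n}0.npz",p=p,d=d,**bot.camera_params(n))
    c=bot.camera_params(n); print(n,c["intrinsics"].round(1).tolist(),c["pose"].round(3).tolist())
p,d=bot.capture("wrist"); cv2.imwrite("pics/wrist0.png",p)
print(bot.read_t())
E
```

```text
scene [[373.4, 0.0, 254.2], [0.0, 373.4, 194.5], [0.0, 0.0, 1.0]] [[0.843, 0.457, -0.284, 0.825], [0.539, -0.711, 0.452, -0.476], [0.004, -0.534, -0.846, 0.881], [0.0, 0.0, 0.0, 1.0]]
top [[414.5, 0.0, 249.0], [0.0, 414.5, 188.4], [0.0, 0.0, 1.0]] [[-0.018, -0.994, 0.111, 0.444], [-1.0, 0.02, 0.017, -0.064], [-0.019, -0.111, -0.994, 1.026], [0.0, 0.0, 0.0, 1.0]]
0.15
```

View pics/top0.png

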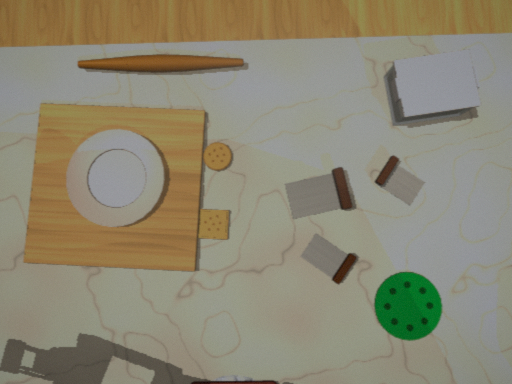

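View pics/scene0.png

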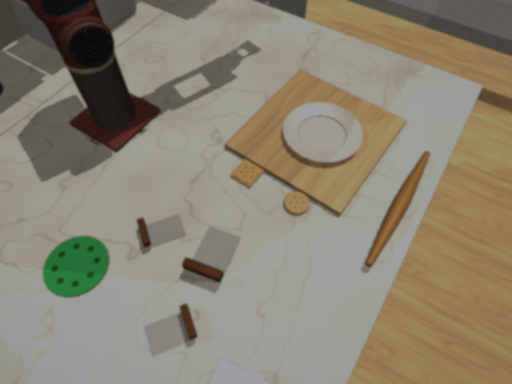

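View pics/wrist0.png

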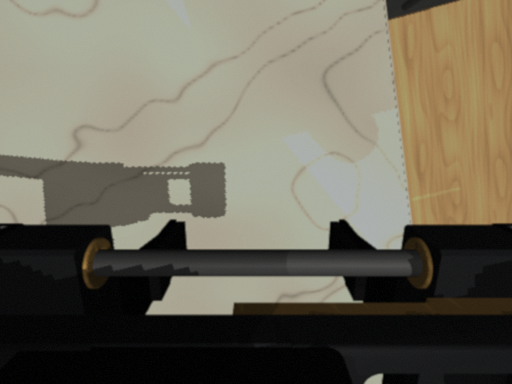

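Top view candidates for the divider: the large one with its handle at (342,188), a small one with its handle at (387,171), and another small one with its handle at (345,268). I choose (342,188) because it is the largest. The round biscuit is at (218,156), the square one at (214,224), and the plate at (116,178).

```bash
cat > h.py <<'E'
import numpy as np,cv2
def ray(c,uv,z):
    K,T=c["intrinsics"],c["pose"]; uv=np.atleast_2d(np.array(uv,float))
    r=np.c_[uv,np.ones(len(uv))]@np.linalg.inv(K).T@T[:3,:3].T
    o=T[:3,3]; return o+r*((z-o[2])/r[:,2])[:,None]
def blobs(m,amin=60):
    n,l,s,ce=cv2.connectedComponentsWithStats(m.astype(np.uint8)); return [(l==i) for i in range(1,n) if s[i,4]>=amin]
E
python3 - <<'E'
from h import *
for n in("top","scene"):
    c=np.load(n+"0.npz"); p=c["p"]; hsv=cv2.cvtColor(p,cv2.COLOR_BGR2HSV)
    pts={"top":[(342,188),(310,198),(218,150),(214,224),(116,178),(200,140),(400,185),(150,240)],"scene":[(203,270),(216,248),(296,203),(247,174),(323,132),(265,160)]}[n]
    for q in pts: print(n,q,hsv[q[1],q[0]],p[q[1],q[0]])
    if n=="top":
        cv2.imwrite("pics/crop.png",cv2.resize(p[90:300,180:440],None,fx=3,fy=2.8,interpolation=cv2.INTER_CUBIC))
E
```

```text
top (342, 188) [ 11 122  75] [39 52 75]
top (310, 198) [ 19  28 126] [112 121 126]
top (218, 150) [ 18 154 156] [ 62 119 156]
top (214, 224) [ 17 154 142] [ 56 105 142]
top (116, 178) [102   8 154] [154 152 149]
top (200, 140) [ 21 127 153] [ 77 129 153]
top (400, 185) [ 18  29 132] [117 126 132]
top (150, 240) [ 16 147 153] [ 65 113 153]
scene (203, 270) [ 10 162  77] [28 45 77]
scene (216, 248) [ 21  20 129] [119 126 129]
scene (296, 203) [ 19 124 152] [ 78 124 152]
scene (247, 174) [ 18 133 157] [ 75 123 157]
scene (323, 132) [ 20  24 159] [144 154 159]
scene (265, 160) [ 17 117 151] [ 82 121 151]
```

View pics/crop.png

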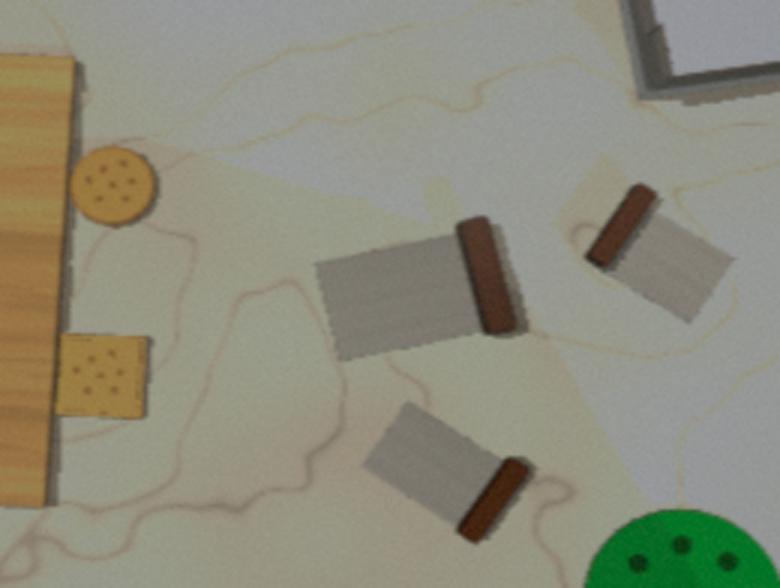

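The crop confirms the choice: the large divider has its bar at crop (485,275), and its blade points left toward the round biscuit at (112,185). Next I measure.

```bash
python3 - <<'E'
from h import *
for n in("top","scene"):
    c=np.load(n+"0.npz"); p,d=c["p"],c["d"]; hsv=cv2.cvtColor(p,cv2.COLOR_BGR2HSV)
    K,T=c["intrinsics"],c["pose"]
    v,u=np.mgrid[:384,:512]; X=np.stack([(u-K[0,2])/K[0,0]*d,(v-K[1,2])/K[1,1]*d,d],-1)@T[:3,:3].T+T[:3,3]
    z=np.where(d>0,X[...,2],np.nan)
    print(n)
    H,S,V=[hsv[...,i].astype(int) for i in range(3)]
    roi=np.zeros((384,512),bool)
    if n=="top": roi[130:300,180:440]=1
    else: roi[150:360,100:330]=1
    for b in blobs(roi&(S>85)&(V<105)&((H<14)|(H>170)),40):
        y,x=np.where(b); (cx,cy),wh,a=cv2.minAreaRect(np.c_[x,y].astype(np.float32))
        box=cv2.boxPoints(((cx,cy),(wh[0]+1,wh[1]+1),a)); W=ray(c,box,.047)
        print(" handle",(round(cx),round(cy)),ray(c,(cx,cy),.05).round(4)[0],"z",np.nanmedian(z[b]).round(4),"sides",np.linalg.norm(np.diff(W,axis=0),axis=1).round(3),"dir",((W[1]-W[0])).round(3)[:2],(W[2]-W[1]).round(3)[:2])
    for b in blobs(roi&(S>15)&(S<40)&(V>95)&(V<140),300)[:0]: pass
    bz=(z>.006)&(z<.0155)&(S>85)&(V>95)&roi
    bz=cv2.morphologyEx(bz.astype(np.uint8),cv2.MORPH_OPEN,np.ones((5,5)))
    for b in blobs(bz,150):
        y,x=np.where(b);k=np.c_[x,y].astype(np.float32); (cx,cy),wh,a=cv2.minAreaRect(k)
        W=ray(c,k,.012);e=W.max(0)-W.min(0)
        (ccx,ccy),r=cv2.minEnclosingCircle(W[:,:2].astype(np.float32)*1000)
        print(" biscuit",(round(cx),round(cy)),"mean",W.mean(0).round(4),"circ",round(ccx,1),round(ccy,1),round(r,1),"z",np.nanmedian(z[b]).round(4),"ext",e.round(3), wh)
        if 0<1:
            (a1,a2),w2,an=cv2.minAreaRect(W[:,:2].astype(np.float32)*1000); print("   rect mm",a1,a2,w2,an)
    # plate : low sat white
    pm=(z>.030)&(S<60)&(V>110)
    if n=="top": pm[:,:50]=0;pm[:,190:]=0
    for b in blobs(cv2.morphologyEx(pm.astype(np.uint8),cv2.MORPH_CLOSE,np.ones((3,3))),500):
        y,x=np.where(b); W=ray(c,np.c_[x,y],.038); (ccx,ccy),r=cv2.minEnclosingCircle(W[:,:2].astype(np.float32)*1000); print(" plate",x.mean().round(),y.mean().round(),round(ccx,1),round(ccy,1),round(r,1),np.nanmedian(z[b]).round(4))
    if n=="top":
        ed=[]
        for r in list(range(115,135))+list(range(178,203))+list(range(248,265)):
            row=np.where((S[r]>75)&(V[r]>100)&(np.arange(512)<215)&(np.arange(512)>150))[0]; ed.append((row.max()+.5,r))
        print(ed[::6]); W=ray(c,ed,.018); l=cv2.fitLine(W[:,:2].astype(np.float32),cv2.DIST_HUBER,0,1e-4,1e-4).ravel(); print(" edge",l)
    # blade
E
```

```text
top
 handle (387, 170) [ 0.5906 -0.375   0.05  ] z 0.0384 sides [0.078 0.02  0.078] dir [ 0.064 -0.045] [-0.012 -0.017]
 handle (342, 188) [ 0.5497 -0.2675  0.05  ] z 0.05 sides [0.026 0.099 0.026] dir [ 0.006 -0.025] [-0.097 -0.02 ]
 handle (344, 268) [ 0.3636 -0.2643  0.05  ] z 0.0385 sides [0.077 0.022 0.077] dir [ 0.062 -0.045] [-0.013 -0.018]
 biscuit (216, 156) mean [0.6393 0.0334 0.012 ] circ 640.0 31.4 35.5 z 0.0116 ext [0.068 0.065 0.   ] (27.0, 26.0)
   rect mm 639.0140991210938 33.19820022583008 (64.72169494628906, 68.21359252929688) 89.65528106689453
 biscuit (213, 224) mean [0.4742 0.0405 0.012 ] circ 472.0 42.2 48.7 z 0.0115 ext [0.074 0.069 0.   ] (28.567060470581055, 29.23270034790039)
   rect mm 472.31597900390625 41.8890495300293 (70.12999725341797, 71.06896209716797) 85.7082290649414
 plate 114.0 177.0 589.3 277.0 118.8 0.0325
[(np.float64(204.5), 115), (np.float64(204.5), 121), (np.float64(203.5), 127), (np.float64(203.5), 133), (np.float64(200.5), 182), (np.float64(199.5), 188), (np.float64(199.5), 194), (np.float64(198.5), 200), (np.float64(195.5), 251), (np.flo
[... 297 characters left out ...]
7] dir [-0.009  0.027] [0.098 0.019]
 handle (188, 321) [ 0.5993 -0.3835  0.05  ] z 0.0379 sides [0.018 0.076 0.018] dir [0.012 0.014] [ 0.062 -0.044]
 biscuit (248, 172) mean [0.4773 0.0445 0.012 ] circ 475.9 44.1 43.7 z 0.0114 ext [0.07  0.079 0.   ] (22.452167510986328, 24.15979766845703)
   rect mm 474.6071472167969 43.29037094116211 (78.31014251708984, 69.7762680053711) 86.3541259765625
 biscuit (296, 202) mean [0.6426 0.0302 0.012 ] circ 643.7 31.3 37.2 z 0.0116 ext [0.068 0.073 0.   ] (21.0, 24.0)
   rect mm 642.4136352539062 28.56096649169922 (66.48345947265625, 66.5944595336914) 32.72142791748047
 plate 323.0 130.0 590.7 277.9 119.2 0.0329
 plate 235.0 374.0 759.3 -421.3 63.8 0.0944
```

```bash
cat >> h.py <<'E'
def frame(head,pitch=0.,s=1):
    """tool rotation: blade heading (deg, world, of divider +y), pitch>0 nose down; s=+-1 which way tool x points along heading"""
    h,p=np.radians([head,pitch]); d0=np.array([np.cos(h),np.sin(h),0]); up=np.array([0,0,1.])
    d=np.cos(p)*d0-np.sin(p)*up; z=-(np.cos(p)*up+np.sin(p)*d0); x=s*d
    return np.c_[x,np.cross(z,x),z]
E
python3 - <<'E'
from plant import bot
from h import *
print(bot.read_tcp_rot().round(3).tolist())
hd=90+11.3
n=np.degrees(np.arctan2(.9975,.07)); print(n)
for s in(1,-1):
    R=frame(hd,0,s)
    for pos in([.552,-.269,.16],[.552,-.269,.017],[.64,-.06,.017]):
        q=bot.solve_ik(pos,R); print(s,pos,None if q is None else np.round(q,1))
    for th in (0,20,30,40):
        R=frame(86,th,s); P=np.array([.59,.2775-.04-.127,.10]); q=bot.solve_ik(P,R); print(s,th,None if q is None else np.round(q,1))
E
```

```text
[[0.246, 0.969, -0.001], [0.969, -0.246, -0.001], [-0.001, -0.0, -1.0]]
85.98582430458897
1 [0.552, -0.269, 0.16] [ -33.3   14.    92.7   -0.    73.3 -134.6]
1 [0.552, -0.269, 0.017] [ -33.3   23.9   97.1   -0.    58.9 -134.6]
1 [0.64, -0.06, 0.017] [ -12.4   27.3   92.5   -0.    60.2 -113.7]
1 0 [  3.1  15.9  97.4  -0.   66.7 -82.9]
1 20 [ 13.8  22.2  91.7 -19.9  73.4 -65.3]
1 30 [ 18.3  27.   88.3 -28.2  78.6 -58.6]
1 40 [ 22.1  32.5  84.6 -35.5  84.4 -53.5]
-1 [0.552, -0.269, 0.16] [-33.3  14.   92.7  -0.   73.3  45.4]
-1 [0.552, -0.269, 0.017] [-33.3  23.9  97.1  -0.   58.9  45.4]
-1 [0.64, -0.06, 0.017] [-12.4  27.3  92.5  -0.   60.2  66.3]
-1 0 [ 3.1 15.9 97.4 -0.  66.7 97.1]
-1 20 [ 13.8  22.2  91.7 -19.9  73.4 114.7]
-1 30 [ 18.3  27.   88.3 -28.2  78.6 121.4]
-1 40 [ 22.1  32.5  84.6 -35.5  84.4 126.5]
```

```bash
python3 - <<'E'
from plant import bot
from h import *
c=bot.camera_params("wrist"); R=bot.read_tcp_rot(); p=bot.read_position()
print(c["intrinsics"].round(1).tolist()); print((R.T@(c["pose"][:3,3]-p)).round(3)); print((R.T@c["pose"][:3,:3]).round(3).tolist())
E
```

```text
[[288.6, 0.0, 257.2], [0.0, 288.6, 191.7], [0.0, 0.0, 1.0]]
[-0.    -0.074 -0.161]
[[1.0, 0.0, -0.0], [-0.0, 0.964, 0.266], [0.0, -0.266, 0.964]]
```

```bash
python3 - <<'E'
from plant import bot
from h import *
def shot(n):
    c=bot.camera_params("wrist"); p,d=bot.capture("wrist"); cv2.imwrite(f"pics/{n}.png",p); np.savez(n+".npz",p=p,d=d,**c)
bot.movep([.59,.03,.22],frame(86,0,-1)); bot.sleep(.15); shot("w1")
bot.movep([.552-.02,-.269,.17],frame(101.3,0,-1)); bot.sleep(.15); shot("w2"); print(bot.read_t())
E
```

```text
4.2833
```

View pics/w1.png

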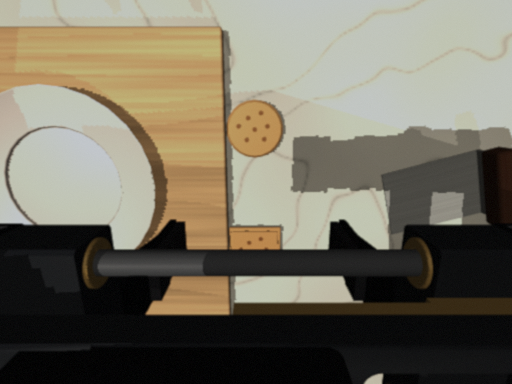

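View pics/w2.png

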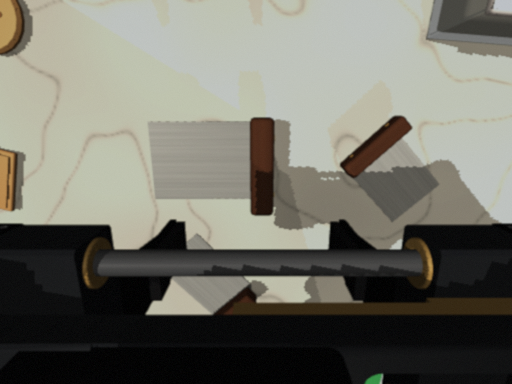

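The first wrist view has the round biscuit at (255,129) against the edge at column 225, with the square one at (256,238). The second has the large bar upright in the image at (262,166), and its blade edge at column 150.

```bash
python3 - <<'E'
from h import *
def get(n):
    c=np.load(n+".npz"); h=cv2.cvtColor(c["p"],cv2.COLOR_BGR2HSV).astype(int); return c,h[...,0],h[...,1],h[...,2]
c,H,S,V=get("w2")
m=(S>85)&(V<105)&((H<14)|(H>170)); m[225:]=0
for b in blobs(m,300):
    y,x=np.where(b); k=np.c_[x,y]; W=ray(c,k,.05)[:,:2]*1000; r=cv2.minAreaRect(W.astype(np.float32)); print("bar",x.mean().round(1),y.mean().round(1),r)
c,H,S,V=get("w1")
print(H[129,255],S[129,255],V[129,255],H[129,215],S[129,215],V[129,215])
m=(S>85)&(V>95); m[225:]=0; m[:,:226]=0;m[:,300:]=0
m=cv2.morphologyEx(m.astype(np.uint8),cv2.MORPH_OPEN,np.ones((5,5)))
for b in blobs(m,300):
    k=np.array(np.where(b))[::-1].T; W=ray(c,k,.012)[:,:2]*1000; print("bis",k.mean(0),W.mean(0),cv2.minEnclosingCircle(W.astype(np.float32)),np.sqrt(len(k)/np.pi))
ed=[]
for r in list(range(45,95))+list(range(165,215)):
    w=np.where((S[r]>75)&(V[r]>100)&(np.arange(512)<240)&(np.arange(512)>190))[0]; ed.append((w.max()+.5,r))
W=ray(c,ed,.018); l=cv2.fitLine(W[:,:2].astype(np.float32),cv2.DIST_HUBER,0,1e-4,1e-4).ravel(); print("edge",l,ed[0],ed[-1],"y at .64",l[3]+l[1]/l[0]*(.64-l[2]))
E
```

```text
bar 375.6 145.9 ((594.0986328125, -371.7597961425781), (20.673316955566406, 72.34708404541016), 55.143104553222656)
bar 261.6 164.8 ((551.6175537109375, -268.5561828613281), (95.9857177734375, 22.120929718017578), 11.740727424621582)
13 162 135 16 125 182
bis [254.2874415  128.02028081] [642.26180563  30.54955376] ((641.5130004882812, 30.88397979736328), 35.69941711425781) 28.568278705151968
edge [ 0.99743426 -0.07158846  0.63941383  0.06805689] (np.float64(221.5), 45) (np.float64(226.5), 214) y at .64 0.06801482
```

```bash
python3 - <<'E'
from plant import bot
from h import *
R=frame(101.6,0,-1)
bot.gripper_to(.06); 
bot.movep([.5517,-.2685,.12],R); bot.move_l([.5517,-.2685,.017],feed=.12)
print(bot.read_contact_force().round(2))
bot.gripper_to(.0,40); print("open",bot.read_opening(),bot.read_position().round(4),bot.read_contact_force().round(2),bot.read_t())
E
```

```text
[0.2  0.26 0.44]
open 0.02371348278604655 [ 0.5517 -0.2685  0.017 ] [-0.81  0.51  0.  ] 7.1
```

```bash
cat >> h.py <<'E'
HD=85.9; N=np.array([np.cos(np.radians(HD)),np.sin(np.radians(HD)),0]); B=np.array([.6415,.0307,0])
def shot(bot,n):
    c=bot.camera_params("wrist"); p,d=bot.capture("wrist"); cv2.imwrite(f"pics/{n}.png",p); np.savez(n+".npz",p=p,d=d,**c)
def tshot(bot,n,cam="top"):
    c=bot.camera_params(cam); p,d=bot.capture(cam); cv2.imwrite(f"pics/{n}.png",p); np.savez(n+".npz",p=p,d=d,**c)
E
python3 - <<'E'
from plant import bot
from h import *
bot.move_l([.5517,-.2685,.06],feed=.12)
f0=bot.read_contact_force(); print(f0.round(2), bot.read_moment().round(3))
P=B-188e-3*N; R=frame(HD,0,-1)
bot.move_l([*P[:2],.05],R,feed=.12)
bot.move_l([*P[:2],.0175],feed=.08); bot.sleep(.2)
print(bot.read_position().round(4),bot.read_contact_force().round(2))
shot(bot,"w3"); tshot(bot,"t3"); print(bot.read_t())
E
```

```text
[-1.08 -0.14 -2.13] [-0.092  0.13   0.001]
[ 0.6276 -0.1566  0.0167] [ 0.36 -0.25 -1.73]
9.75
```

View pics/t3.png

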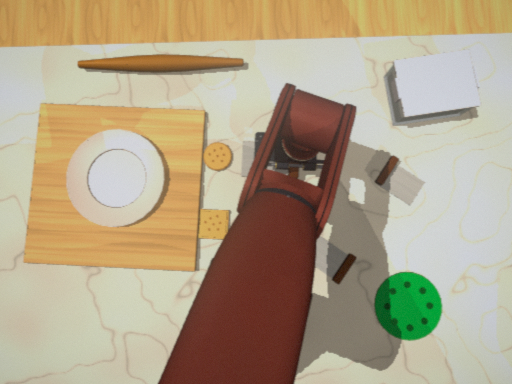

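View pics/w3.png

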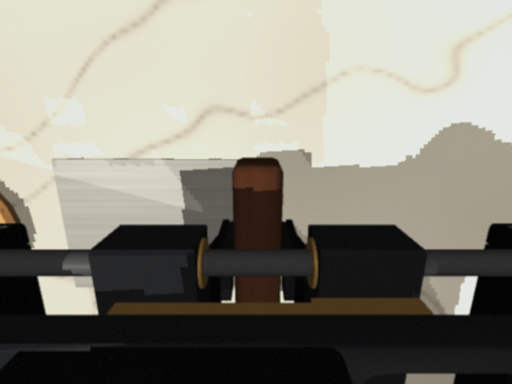

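```bash
python3 - <<'E'
from h import *
c=np.load("w3.npz"); G=np.array([.6276,-.1566,0])
for uv in((54,160),(68,215),(63,200)):
    w=ray(c,uv,.002)[0]; print(uv,w.round(4),"ahead",((w-G)@N).round(4),"side",((w-G)@[N[1],-N[0],0]).round(4))
E
```

```text
(54, 160) [ 0.6798 -0.036   0.002 ] ahead 0.124 side 0.0434
(68, 215) [ 0.644  -0.0358  0.002 ] ahead 0.1217 side 0.0077
(63, 200) [ 0.6542 -0.0351  0.002 ] ahead 0.1231 side 0.0178
```

```bash
python3 - <<'E'
from plant import bot
from h import *
for a in (-160,-145,-130,-115,-103,-96,-92):
    P=B+a*1e-3*N
    s=bot.move_l([*P[:2],.0175],feed=.05,until_force=30)
    print(a,s,bot.read_position().round(4),bot.read_contact_force().round(2))
    if s: break
shot(bot,"w4"); tshot(bot,"t4"); tshot(bot,"s4","scene"); print(bot.read_t())
E
```

```text
-160 False [ 0.6301 -0.1288  0.0176] [ 0.68  0.42 -1.61]
-145 False [ 0.6311 -0.1135  0.0174] [ 0.61  0.52 -2.34]
-130 False [ 0.6322 -0.0985  0.0175] [-0.33  0.23 -2.86]
-115 False [ 0.6333 -0.0836  0.0175] [-0.25 -0.06 -2.01]
-103 False [ 0.6341 -0.0716  0.0175] [-1.11  0.01 -1.82]
-96 False [ 0.6346 -0.0647  0.0175] [ 0.08  0.31 -1.75]
-92 False [ 0.6349 -0.0608  0.0175] [-0.32  0.47 -2.44]
12.8917
```

View pics/w4.png

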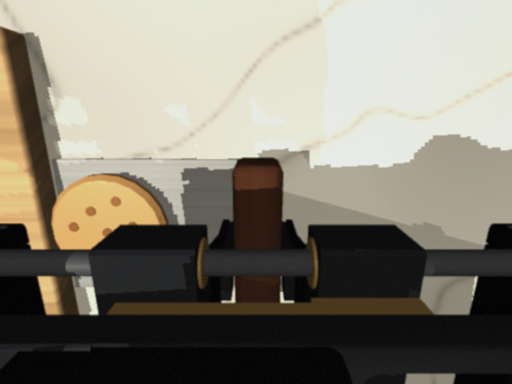

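View pics/t4.png

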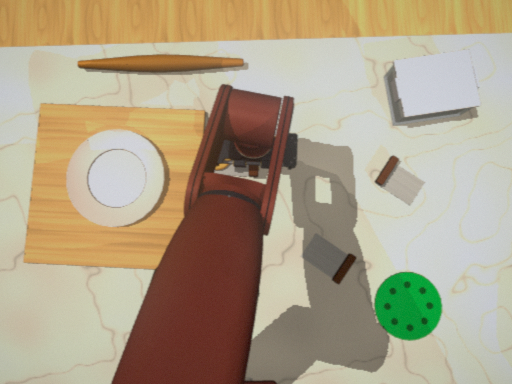

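View pics/s4.png

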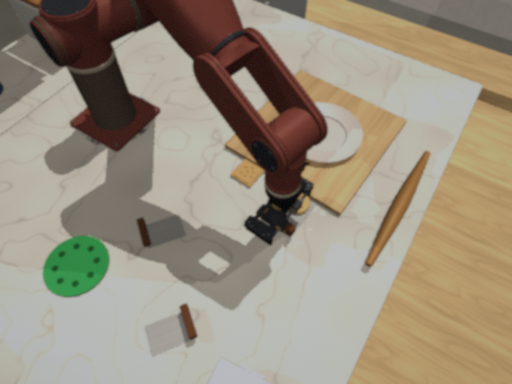

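```bash
python3 - <<'E'
from h import *
c=np.load("w4.npz"); G=np.array([.6349,-.0608,0])
h=cv2.cvtColor(c["p"],cv2.COLOR_BGR2HSV).astype(int); m=(h[...,1]>100)&(h[...,2]>95); m[222:]=0;m[:,:48]=0;m[:,175:]=0
m[:170]=0
b=max(blobs(m),key=lambda x:x.sum()); k=np.array(np.where(b))[::-1].T
W=(ray(c,k,.014)-G); q=np.c_[W@N,W@[N[1],-N[0],0]]*1000
print(cv2.minEnclosingCircle(q.astype(np.float32)), q.min(0),q.max(0))
for uv in((55,160),(60,180),(50,150),(38,110)):
    w=ray(c,uv,.002)[0]-G; print(uv,(w@N).round(4))
for uv in((27,40),(32,90)): # board top edge
    w=ray(c,uv,.018)[0]-G; print("board",uv,(w@N).round(4))
E
```

```text
((90.2394790649414, 8.279661178588867), 34.60790252685547) [55.63337985  7.93560938] [124.84557048  37.04843643]
(55, 160) 0.124
(60, 180) 0.1232
(50, 150) 0.1259
(38, 110) 0.1284
board (27, 40) 0.1154
board (32, 90) 0.1179
```

```bash
cat >> h.py <<'E'
def tcp(F,pitch,head=HD):
    R=frame(head,pitch,-1); d=-R[:,0]; u=-R[:,2]; return np.asarray(F)-.1265*d+.017*u, R
PL=np.array([.590,.2775,0])
E
python3 - <<'E'
from plant import bot
from h import *
G=np.array(bot.read_position()); 
bot.move_l(G+[-N[0]*.002,-N[1]*.002,.025],feed=.03)
F=G+.1265*N; F=np.array([F[0]-N[0]*.002,F[1]-N[1]*.002,0.080])
p,R=tcp(F,-3); bot.move_l(p,R,feed=.05); bot.sleep(.1)
print(bot.read_position().round(4),bot.read_contact_force().round(2))
shot(bot,"w5"); tshot(bot,"s5","scene"); print(bot.read_t())
# feasibility of tip
for th in(-3,0,10,20,30,40):
    p,R=tcp([PL[0]-.04*N[0],PL[1]-.04*N[1],.028],th); print(th,p.round(3),np.round(bot.solve_ik(p,R),1))
E
```

```text
[ 0.6344 -0.0636  0.0897] [ 1.16 -0.7  -3.35]
15.1833
-3 [0.578 0.111 0.038] [  1.4  18.7 101.5   3.5  59.6  93.8]
0 [0.578 0.111 0.045] [  3.2  18.6 100.7  -0.   60.7  97.3]
10 [0.578 0.116 0.067] [  9.4  19.7  97.2 -10.7  65.8 108.1]
20 [0.579 0.125 0.087] [ 15.3  22.6  92.8 -19.8  72.5 116.7]
30 [0.58  0.137 0.106] [ 20.7  26.9  87.6 -27.4  80.2 123.1]
40 [0.581 0.152 0.122] [ 25.5  32.5  81.8 -34.   88.5 127.6]
```

View pics/w5.png

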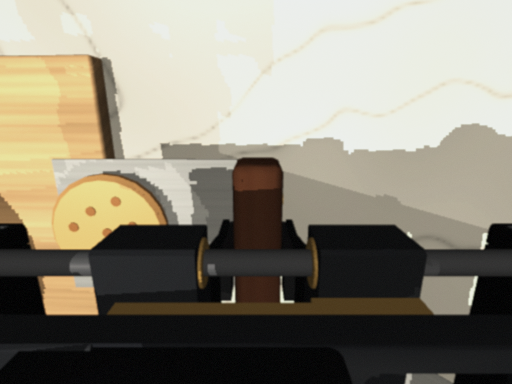

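View pics/s5.png

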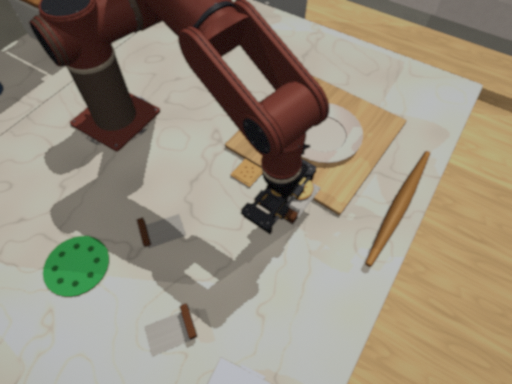

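```bash
cat >> h.py <<'E'
def redge(bot):
    p,_=bot.capture("wrist"); h=cv2.cvtColor(p,cv2.COLOR_BGR2HSV).astype(int)
    w=np.where((h[200:212,40:180,1]>110)&(h[200:212,40:180,2]>90))[1]; return (40+np.percentile(w,98) if len(w) else None),p
E
python3 - <<'E'
from plant import bot
from h import *
print(redge(bot)[0])
f=-.040
def go(z,th,feed):
    p,R=tcp([PL[0]+f*N[0],PL[1]+f*N[1],z],th); bot.move_l(p,R,feed=feed)
go(.080,-3,.1); print(redge(bot)[0],bot.read_t())
go(.045,3,.05); print(redge(bot)[0])
go(.034,8,.03); print(redge(bot)[0])
go(.0275,12,.03); e,p=redge(bot); print(e,bot.read_contact_force().round(2),bot.read_t())
cv2.imwrite("pics/w6.png",p)
E
```

```text
160.0
159.0 17.2667
158.0
156.0
155.0 [-0.15 -0.34 -2.37] 18.5083
```

View pics/w6.png

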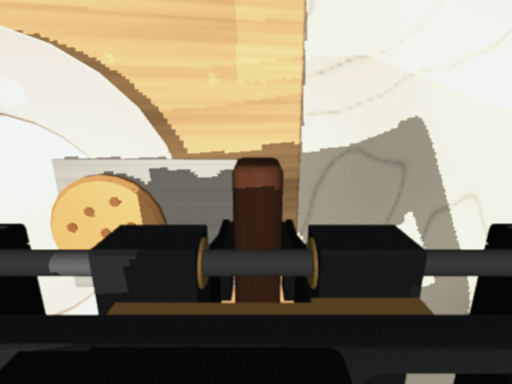

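The biscuit is still on the blade at (105,215), and the blade tip is over the plate floor. Now I tip it in small steps.

```bash
python3 - <<'E'
from plant import bot
from h import *
f=-.040
e0=redge(bot)[0]
for th in np.arange(13.5,33,1.5):
    p,R=tcp([PL[0]+f*N[0],PL[1]+f*N[1],.0265],th); bot.move_l(p,R,feed=.025); bot.sleep(.1)
    e,im=redge(bot); print(th,e,bot.read_contact_force().round(1),bot.read_t())
    if e is None or e<e0-10: break
cv2.imwrite("pics/w7.png",im); tshot(bot,"s7","scene")
E
```

```text
13.5 155.0 [ 0.5 -0.3 -2.4] 18.9583
15.0 155.0 [-0.4  0.2 -2.4] 19.3917
16.5 148.0 [-0.3 -0.1 -1.8] 19.825
18.0 124.0 [ 0.9  0.6 -2. ] 20.2583
```

View pics/w7.png

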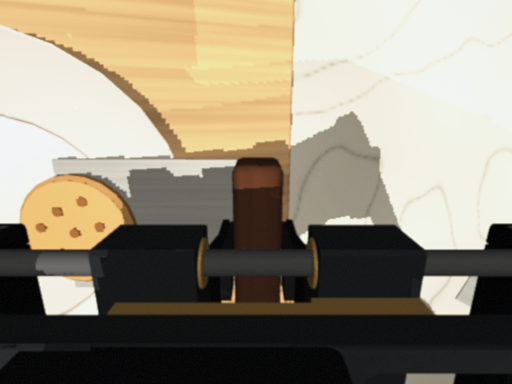

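View pics/s7.png

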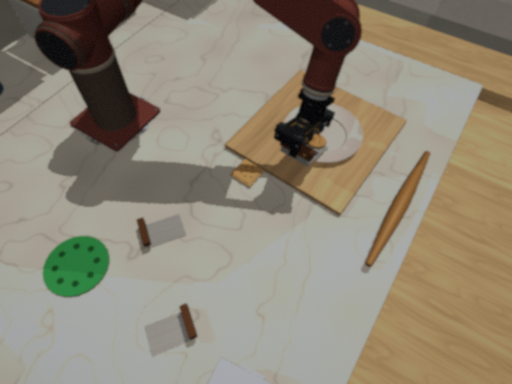

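```bash
python3 - <<'E'
from plant import bot
from h import *
f=-.040
bot.sleep(.3); print(redge(bot)[0])
def go(f,z,th,feed):
    p,R=tcp([PL[0]+f*N[0],PL[1]+f*N[1],z],th); bot.move_l(p,R,feed=feed)
go(f,.032,12,.04); print(redge(bot)[0])
go(f,.040,6,.04); e,im=redge(bot); print(e,bot.read_t()); cv2.imwrite("pics/w8.png",im)
E
```

```text
119.0
114.0
112.0 21.425
```

View pics/w8.png

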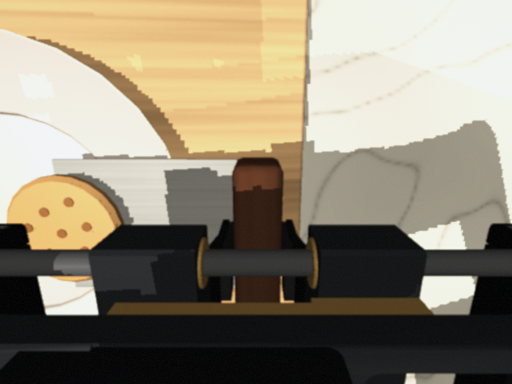

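```bash
python3 - <<'E'
from plant import bot
from h import *
def go(f,z,th,feed):
    p,R=tcp([PL[0]+f*N[0],PL[1]+f*N[1],z],th); bot.move_l(p,R,feed=feed)
print(redge(bot)[0])
go(-.04,.044,2,.04); print(redge(bot)[0])
go(.012,.044,2,.04); print(redge(bot)[0])
go(.012,.032,7,.03); print(redge(bot)[0])
go(.012,.0265,11,.03); e,im=redge(bot); print(e,bot.read_t(),bot.read_contact_force().round(2)); cv2.imwrite("pics/w9.png",im); tshot(bot,"s9","scene")
E
```

```text
112.0
112.0
112.0
110.0
110.81999999999994 23.9333 [ 0.24  0.25 -2.15]
```

View pics/w9.png

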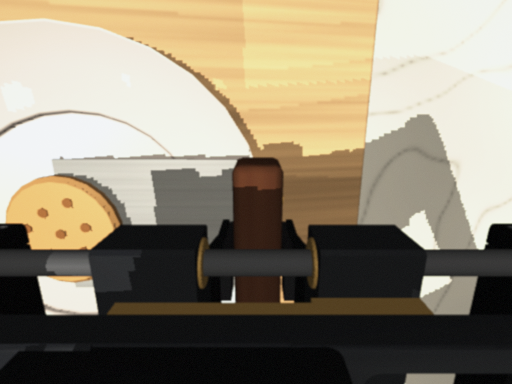

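```bash
python3 -c "
import cv2;p=cv2.imread('pics/s9.png');cv2.imwrite('pics/s9c.png',cv2.resize(p[80:200,220:420],None,fx=4,fy=4,interpolation=2))"
```

```text
(no output)
```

View pics/s9c.png

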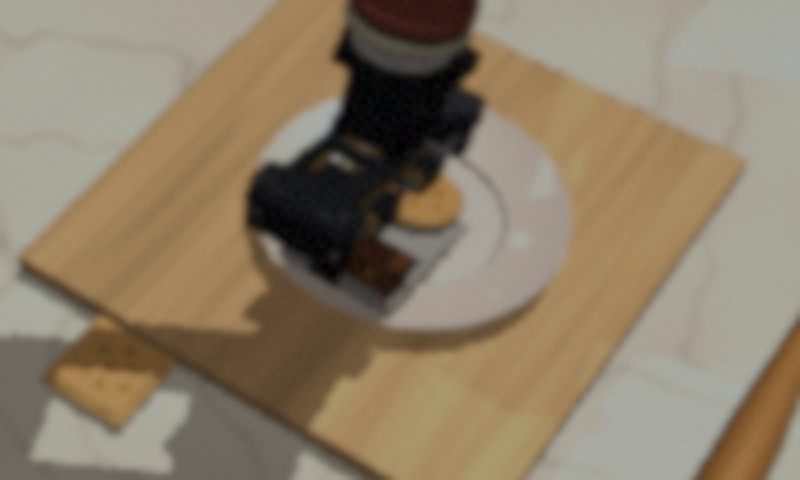

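```bash
python3 - <<'E'
from plant import bot
from h import *
def go(f,z,th,feed):
    p,R=tcp([PL[0]+f*N[0],PL[1]+f*N[1],z],th); bot.move_l(p,R,feed=feed)
f=.012
for th in(14,17,19):
    go(f,.0262,th,.03); e,im=redge(bot); print(th,e,bot.read_contact_force().round(2))
for k in range(5):
    f-=.01; go(f,.0262+.0008*(k+1),19,.05); e,im=redge(bot); print(f,e,bot.read_contact_force().round(2))
cv2.imwrite("pics/w10.png",im); print(bot.read_t()); tshot(bot,"s10","scene")
p=cv2.imread('pics/s10.png');cv2.imwrite('pics/s10c.png',cv2.resize(p[80:200,220:420],None,fx=4,fy=4,interpolation=2))
E
```

```text
14 111.58000000000004 [-0.17 -0.65 -2.57]
17 112.34000000000003 [-0.41 -0.47 -2.39]
19 113.0 [-0.01  0.61 -2.1 ]
0.002 96.0 [-0.18 -0.41 -2.3 ]
-0.008 82.0 [ 0.13 -0.71 -1.73]
-0.018000000000000002 65.38 [-1.06  0.36 -2.28]
-0.028000000000000004 55.900000000000006 [ 0.13 -0.24 -3.03]
-0.038000000000000006 None [ 0.17  0.92 -2.53]
27.175
```

View pics/w10.png

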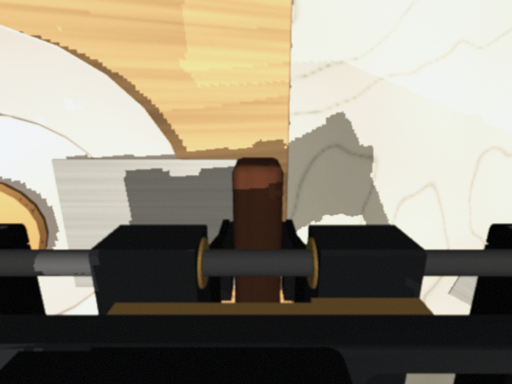

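View pics/s10c.png

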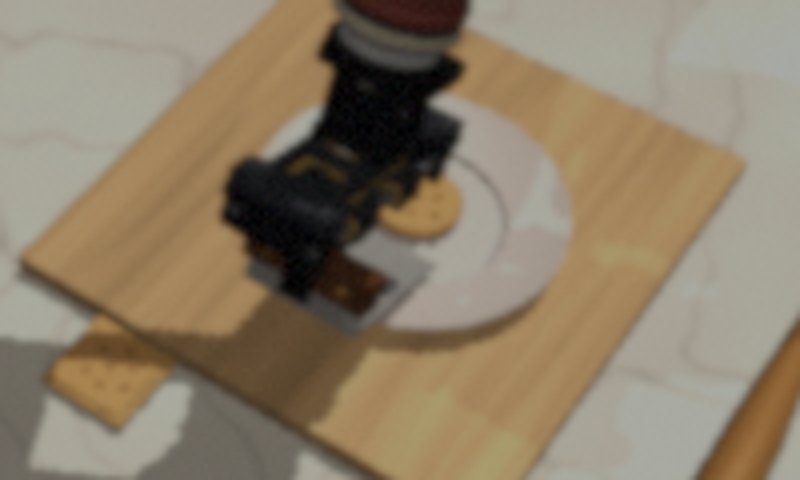

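```bash
python3 - <<'E'
from plant import bot
from h import *
def go(f,z,th,feed):
    p,R=tcp([PL[0]+f*N[0],PL[1]+f*N[1],z],th); bot.move_l(p,R,feed=feed)
go(-.07,.05,19,.06); go(-.16,.09,10,.1)
bot.movep([.60,-.16,.12],frame(95,0,-1)); bot.sleep(.1)
tshot(bot,"t11"); print(bot.read_t())
c=np.load("t11.npz"); h=cv2.cvtColor(c["p"],cv2.COLOR_BGR2HSV).astype(int); 
m=(h[...,1]>85)&(h[...,2]>80); y,x=np.mgrid[:384,:512]; m&=np.hypot(x-114,y-177)<42
b=max(blobs(m),key=lambda q:q.sum()); k=np.array(np.where(b))[::-1].T; W=ray(c,k,.035)[:,:2]*1000
print(k.mean(0),W.mean(0),cv2.minEnclosingCircle(W.astype(np.float32)),"offset",W.mean(0)-PL[:2]*1000)
d=c["d"]; K,T=c["intrinsics"],c["pose"]
zz=[(T[:3,:3]@(np.array([(u-K[0,2])/K[0,0],(v-K[1,2])/K[1,1],1])*d[v,u])+T[:3,3]) for u,v in k]; zz=np.array(zz)
A=np.c_[zz[:,:2]-zz[:,:2].mean(0),np.ones(len(zz))]; print("plane",np.linalg.lstsq(A,zz[:,2],rcond=None)[0])
cv2.imwrite("pics/t11c.png",cv2.resize(c["p"][90:280,10:260],None,fx=3,fy=3))
E
```

```text
29.9917
[111.98302469 177.20216049] [589.10642337 284.35697499] ((589.3607177734375, 284.55303955078125), 35.39518737792969) offset [-0.89357663  6.85697499]
plane [-0.59089051 -1.41366043  0.0373792 ]
```

View pics/t11c.png

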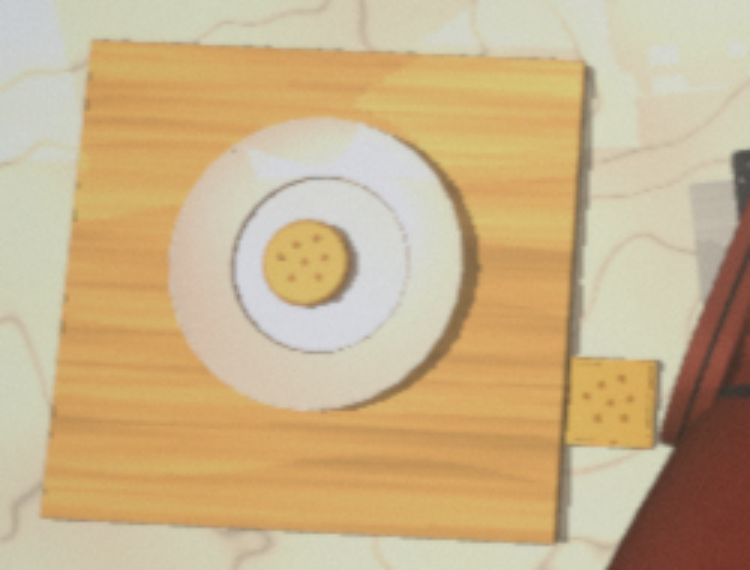

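The biscuit lies dots-up at crop (307,263), about 7 mm from the plate centre. The square biscuit and the plate have not moved. Now I lay the divider down where it first lay.

```bash
python3 - <<'E'
from plant import bot
from h import *
R=frame(101.6,0,-1)
bot.movep([.5517,-.2685,.08],R); bot.move_l([.5517,-.2685,.025],feed=.08)
print(bot.move_l([.5517,-.2685,.0168],feed=.02,until_force=6)); print(bot.read_position().round(4),bot.read_contact_force().round(2))
bot.gripper_to(.06); bot.sleep(.2)
bot.move_l([.5517,-.2685,.13],feed=.12)
bot.movep([.42,-.42,.30],R); bot.sleep(.2)
tshot(bot,"t12"); tshot(bot,"s12","scene"); print(bot.read_t())
for n in("t12","s12"):
    c0=np.load({"t12":"top0.npz","s12":"scene0.npz"}[n]); c=np.load(n+".npz")
    d=c["d"]; K,T=c["intrinsics"],c["pose"]; v,u=np.mgrid[:384,:512]
    X=np.stack([(u-K[0,2])/K[0,0]*d,(v-K[1,2])/K[1,1]*d,d],-1)@T[:3,:3].T+T[:3,3]
    h=cv2.cvtColor(c["p"],cv2.COLOR_BGR2HSV).astype(int)
    m=(h[...,1]>85)&(h[...,2]>80)&(np.hypot(X[...,0]-.59,X[...,1]-.2775)<.07)&(d>0)
    m=max(blobs(m),key=lambda q:q.sum()); m=cv2.erode(m.astype(np.uint8),np.ones((3,3)))>0
    Q=X[m]; A=np.c_[Q[:,:2]-Q[:,:2].mean(0),np.ones(len(Q))]; print(n,"biscuit plane",np.linalg.lstsq(A,Q[:,2],rcond=None)[0].round(3),Q.mean(0).round(4))
    m=(X[...,2]>.030)&(h[...,1]<60)&(h[...,2]>110)&(np.hypot(X[...,0]-.59,X[...,1]-.2775)<.14)
    k=np.array(np.where(m))[::-1].T; print(" plate",cv2.minEnclosingCircle((ray(c,k,.038)[:,:2]*1000).astype(np.float32)))
    m=(X[...,2]>.006)&(X[...,2]<.0155)&(h[...,1]>85)&(h[...,2]>95)&(np.hypot(X[...,0]-.474,X[...,1]-.042)<.06)
    m=cv2.morphologyEx(m.astype(np.uint8),cv2.MORPH_OPEN,np.ones((5,5)))>0
    k=np.array(np.where(m))[::-1].T
    print(" square",cv2.minAreaRect((ray(c,k,.012)[:,:2]*1000).astype(np.float32)),ray(c,k,.012).mean(0).round(4))
    m=(h[...,1]>85)&(h[...,2]<105)&(X[...,2]>.04)&(X[...,2]<.06)&(np.hypot(X[...,0]-.5517,X[...,1]+.2685)<.06)
    print(" bar",X[m].mean(0).round(4) if m.any() else None, np.sort(X[m][:,2])[[5,-5]] if m.sum()>10 else 0)
E
```

```text
False
[ 0.5516 -0.2684  0.0167] [ 0.33 -0.06 -2.39]
35.4667
t12 biscuit plane [0.002 0.001 0.035] [0.5887 0.2838 0.0348]
 plate ((589.048095703125, 277.0249328613281), 118.53784942626953)
 square ((472.1810302734375, 42.75748825073242), (69.49998474121094, 70.59552764892578), 85.62310791015625) [0.472 0.045 0.012]
 bar [ 0.5486 -0.2676  0.0499] [0.04548775 0.05478646]
s12 biscuit plane [0.003 0.002 0.035] [0.5928 0.2813 0.0346]
 plate ((590.257568359375, 277.6961669921875), 119.24065399169922)
 square ((475.1934814453125, 43.32062911987305), (78.90364074707031, 70.04521942138672), 87.35453033447266) [0.4752 0.0422 0.012 ]
 bar [ 0.5539 -0.2701  0.0487] [0.04074195 0.052774  ]
```

View pics/t12.png

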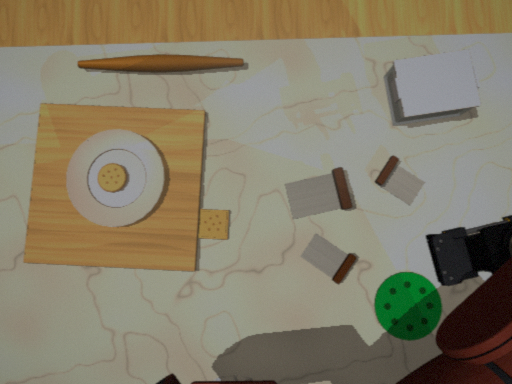

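View pics/s12.png

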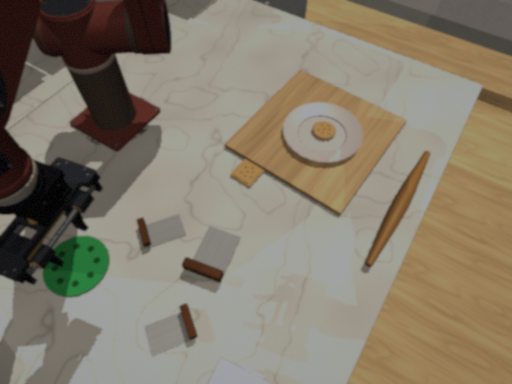

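The biscuit is flat on the plate, the divider lies flat on bare counter, and nothing else has moved.

```bash
python3 -c "
from plant import bot
print(bot.read_qvel().round(2)); bot.hand_in(); print(bot.read_t())"
```

```text
[-0.31 -0.22 -0.3  -0.07  0.01 -0.09]
the job is handed in; nothing more can be done
the job is handed in; nothing more can be done
```

The round biscuit is on the plate, flat and dots-up, and I handed the job in shortly after 35.5 s on the robot's clock. I gripped the large divider by its bar, slid the blade under the biscuit, carried it over and tipped it off at 17–19°. I then laid the divider back where it first lay and let go.

**The first tip needed mending.** At the first tipping spot the biscuit slid short of the plate's middle. I levelled the blade, moved it 52 mm further in and tipped again.

**Last checks:**
- **Biscuit:** its centre is 4–7 mm from the plate centre in the two views. Its top is at 0.035 m with a tilt under 0.3°.
- **Plate and square biscuit:** both are where they started, to within about 1 mm.
- **Divider:** the top of its bar is at 0.05 m, so it lies flat on the bare counter.
- **Gripper:** it was clear of everything. I saw no sign of it touching the round biscuit.

**Checks that disagreed:** the cameras differ from each other by 3–5 mm. The wrist view put the blade's front edge about 3 mm short of the stated 127 mm. My first tilt estimate of the biscuit was meaningless, probably because of empty depth pixels, so I redid it without them.

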